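# Emboss a wooden key tag on the bench press

### The arm

A 6-joint arm with a two-finger parallel gripper is mounted at the origin on the work surface. World frame = base frame: x ahead of the robot, y to its left, z up, the work surface at z = 0. Lengths are in mm, angles in rad, forces in N, time in s.
With the tool pointing down it reaches from about 275 to 750 mm from the base axis. Payload 10.2 kg.
Tool frame: the origin (TCP) lies at the very end of the fingers, on their centre line; the grasp point (between the pads) lies 19 mm behind it; z points along the fingers, y is the line along which they close (so a half turn about z gives the same grasp; the last joint's range is limited). The gripper opens to 85 mm and grips with 20 to 120 N. Pads are 22 mm wide; open, the fingers measure 114 mm over their backs; the gripper's body (76 mm by 85 mm) begins 54 mm behind the grasp point. The pads swing forward as they close: fully open they stand 13 mm farther back than shut.
Start: joints at [-1.484, 0.313, 1.498, -0, 1.331, -0.223], TCP at [160.043, -500.017, 231.294] pointing down, gripper open.
Joint ranges: [-2.94, 2.94], [-0.97, 2.17], [0.19, 2.56], [-1.23, 4.37], [0.02, 3.11], [-2.88, 2.88]. Speed limits (rad/s): [2.39, 2.39, 3.01, 3.14, 3.14, 3.14].

### API

Orientations are given as a unit quaternion [w, x, y, z].
In Python, from rig import ctrl, optics gives the robot as it stands. The module is installed in compiled form; this text tells all that it offers.
- The arm moves only by the shell command python3 -m handwheel 'ROWS' [FORCE]. ROWS is JSON, a list that holds one entry, the list of rows, each a list of 5 numbers: the gripper command: -1 is fully open, 1 is shut, values between are in proportion, then the shift along the world's x, y, z in units of 50 mm (1.0 is 50 mm), then the turn about the world's z in units of 8 degrees (1.0 is 8 degrees). In form: [[[gripper, tx, ty, tz, twist], ...]]. A call has 1 to 10 rows; each row shifts and turns the commanded pose from where the row before left it; what a row does not reach is not made up. A row lasts 1/10 s, in which the tool goes at most 50 mm and 8.59 degrees, less where a joint would pass 70% of its speed; a pose out of reach is approached as far as the arm can. A call is refused whole if a number of a shift passes 1 or a number of a turn 1, either way. A call with a gripper value outside its range is refused whole. The fingers move at their own pace and stop on an object; FORCE is the grip in N (left out, the last holds). Time passes only in rows, so rows that do not move let the fingers close. It gives the time, the measured TCP pose, the force, the opening and the grip force at its end, in the units of the state.
- ctrl.sense(): the state, without advancing time (a new reading comes with each control period).
- optics.capture(name): name is "side" or "top" or "wrist"; returns a dict with "img" (480x640x3 uint8, blue, green, red), "K" (3x3 intrinsics, pixels), "R" (3x3) and "t" (3): a world point X has camera coordinates R X + t. Camera axes: x right, y down, z forward; pixel columns grow to the right and rows downward; lengths in mm; the calibration is good to about 2 mm. A picture is of the moment at which its call begins. There is no depth.
- ctrl.finish_job(): hands the job in; it is judged then, once.
The state is a dict: "time_s": time; "joints": joint angles; "dq": joint speeds; "tau": joint torques, N m; "eef_pos": TCP position; "ee_rot": TCP orientation; "force": force on the tool from outside, world axes, zero at the start; "wrist_torque": the same for the moment, N m; "grip_width": opening from 0.0 (shut) to 1.0 (fully open); "grip_force": force on a finger pad.
Only numpy, scipy, OpenCV 4.12 (cv2) and the standard library are available. Lean on these libraries where they do the work, as an engineer would, in place of code of your own. Each camera call takes 0.05 s, during which the arm holds its last target. There are 200 camera calls.

### The job

A wooden key tag lies ready in the nest of the bench press. First turn the stroke selector on top of the press clockwise to the three-dot mark so that it clicks in there; then flip the red safety catch fully over, off the lever; then take the lever by its black grip, pull it down to its stop and keep it there so that the impression sets: finish while you are still holding the lever down. Leave the mallet, the stamp tray and the rivet jar where they are.

Things in the scene. Friction and masses are not known exactly. Their poses are not given: they have to be found in the camera images.
- press: dark green-grey cast bench press, fixed. Origin on the table below the lever's pivot; its x axis runs from its front (the operator's side, where the lever points) to its back, y to the operator's left, z up. Base 225 x 150 x 30 mm; head x -75 to 110 mm, y -45 to 45 mm, its flat top 250 mm above the table. Ram, die and tag sit below the front of the head
- selector_grip (a point): stroke selector: black bar knob on the head's top at x = 60, y = 0 mm in the press's frame, upright axis. The bar is 50 mm long, 12 mm thick and 32 mm high (263 to 295 mm above the table), on a skirt disc of 52 mm diameter (253 to 265 mm above the table). This point lies on the axis, 283 mm above the table, inside the bar
- selector (a joint): Selector's turn, rad, grows clockwise seen from above. Clicks: 0 = one dot, 0.6 = two, 1.2 = three, 1.8 = four dots; end stops 0.15 beyond the first and last. A spring ball pulls it into the nearest click, peak torque about 0.06 Nm. The bar's white-striped end points (0.9 - value) rad counter-clockwise from the press's +x axis. Starts at one or two dots
- catch_tab (a point): thumb tab of the red safety catch: a flat red tab 20 mm (along the press's x) x 7 mm, reaching 42 mm from the catch's shaft. This point is on the tab, 30 mm from the shaft's axis. Pushing it towards the press's +y (operator's left) flips the catch
- catch_hinge (a point): the catch's shaft axis (shaft 12 mm thick, along the press's x) at the tab's middle: x = -53, y = -32, z = 259 mm in the press's frame. It stays put
- catch (a joint): Safety catch, rad. 0 = on: its red bolt (14 x 50 x 10 mm, at press x = -17 mm) lies level in front of the lever hub's lug and blocks the lever; the tab leans 0.5 rad from upright towards the press's -y. It turns about the press's x axis; 1.3 = fully flipped (end stop): bolt up, tab leaning 0.8 rad towards +y. Friction, 0.035 Nm, keeps it where it is left
- grip: black rubber grip of the lever: round, 25 mm thick, 112 mm long, a sleeve that can turn stiffly on the lever. Origin at its middle, on the lever's centre line, 175 mm from the pivot; its x axis points along the lever towards the pivot. The pivot axis is along the press's y, at x = 0, z = 215 mm; the lever moves in the plane y = -62 mm of the press
- lever (a joint): Lever's swing, rad. 0 = up at rest (pointing to the press's front, 0.35 rad above level); grows as the grip is pulled down: at v it points v - 0.35 rad below level. A spring brings it back up if let go: about 4 N at the grip at the top, 11 N at 0.75. A stop ends the stroke at 0.55, 0.65, 0.75 or 0.85 with the selector on one, two, three or four dots
- mallet: mallet with cream head (60 mm diameter, 85 mm long, lying across) and wooden handle 210 mm long pointing to its -x; loose. Origin on the table under the head
- stamp_tray: black foam tray 170 x 115 x 24 mm with small steel stamps in it, loose. Origin under its centre
- rivet_jar: amber glass jar with metal cap, 54 mm diameter, 65 mm high, loose. Origin under its centre
- three_dots (a point): the three-dot mark, at the middle of three white 4 mm dots on the black dial plate (85 mm diameter) on the head's top, 35 mm from the selector's axis; clusters of one, two and four dots stand at the other clicks. It stays put

How it is judged:
By the outcome, as a careful person would: the job done as asked, in the order asked, and still so for the second after the job is handed in, while the arm keeps its last pose, push and grip.
It also fails if it takes over 64 s, if anything falls off the work surface, if the arm or the gripper's body presses on something with over 40 N, if the wrist force passes 120 N, or if a joint passes its speed limit or range.

## Working session

There is one attempt and no reset: what is moved stays moved. The work goes in short steps, Python scripts to look and compute and a shell command to move; the robot and the scene stay as the last step left them, time stands still between calls to the robot, and variables do not carry over. Pictures are saved under pics/ and viewed, at most 10 in all, crops included, and the job is handed in when it is done.

```bash
mkdir -p pics
python3 - <<'E'
from rig import ctrl, optics
import cv2,pickle
d={}
for n in("side","top"):
    c=optics.capture(n);d[n]=c;cv2.imwrite(f"pics/{n}0.png",c["img"])
    print(n,c["K"].round(1).tolist(),c["R"].round(3).tolist(),c["t"].round(0))
pickle.dump(d,open("d0.pkl","wb"))
s=ctrl.sense();print(s["eef_pos"],s["ee_rot"],s["time_s"])
E
```

```text
side [[510.6, 0.0, 325.5], [0.0, 510.6, 234.8], [0.0, 0.0, 1.0]] [[-0.742, -0.67, 0.011], [-0.408, 0.439, -0.8], [0.532, -0.598, -0.599]] [ 478.  336. 1140.]
top [[616.1, 0.0, 323.7], [0.0, 616.1, 240.8], [0.0, 0.0, 1.0]] [[-0.028, -0.999, 0.023], [-0.997, 0.027, -0.074], [0.073, -0.025, -0.997]] [  72.  579. 1342.]
[ 160.03422343 -499.78441134  230.80701482] [-5.49040353e-04  9.88024993e-01  1.54292940e-01  3.01303235e-05] 0.1
```

View pics/top0.png

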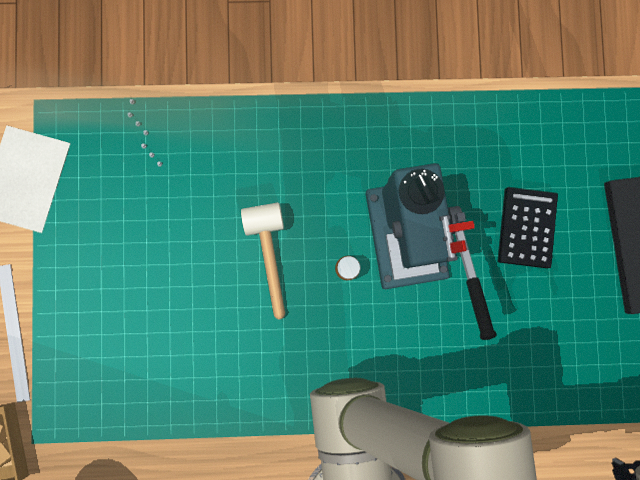

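View pics/side0.png

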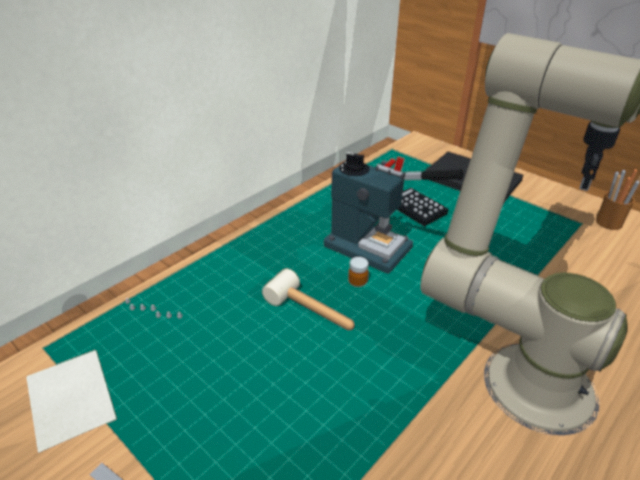

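Run:
```python
import cv2,pickle,numpy as np
d=pickle.load(open("d0.pkl","rb"))
a=cv2.resize(d["top"]["img"][150:290,360:500],(600,600),interpolation=cv2.INTER_CUBIC)
a=cv2.resize(d["top"]["img"][150:350,360:500],None,fx=3,fy=3,interpolation=cv2.INTER_CUBIC)
b=cv2.resize(d["side"]["img"][140:290,320:415],None,fx=4,fy=4,interpolation=cv2.INTER_CUBIC)
cv2.imwrite("pics/c1.png",np.hstack([a,b]))
```

```text
(no output)
```

View pics/c1.png

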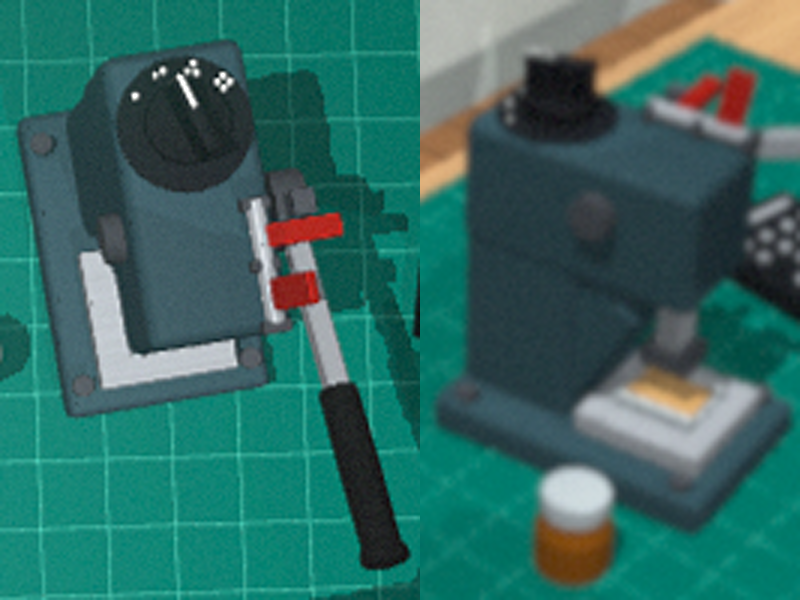

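```bash
cat > h.py <<'E'
import numpy as np,pickle
from scipy.optimize import least_squares
def proj(c,X):
    p=c["K"]@(c["R"]@np.asarray(X,float)+c["t"]);return p[:2]/p[2]
def P2W(q,p):
    c,s=np.cos(q[2]),np.sin(q[2]);return np.array([q[0]+c*p[0]-s*p[1],q[1]+s*p[0]+c*p[1],p[2]])
E
python3 - <<'E'
from h import *
d=pickle.load(open("d0.pkl","rb"))
T=lambda u,v:(360+u/3,150+v/3);S=lambda u,v:(320+(u-420)/4,140+v/4)
L=[("top",T(185,122),(60,0,252)),("top",T(140,353),(-75,45,250)),("top",T(268,333),(-75,-45,250)),("top",T(240,40),(110,-45,250)),
("top",T(385,562),(-217,-62,294)),("top",T(337,387),(-112,-62,256)),("side",S(559,108),(60,0,252)),("side",S(752,140),(-75,-45,250))
,("side",S(700,165),(-75,45,250))]
f=lambda q:np.concatenate([proj(d[n],P2W(q,p))-uv for n,uv,p in L])
r=least_squares(f,[450,-170,0.1],loss="soft_l1");q=r.x;print(q,f(q).reshape(-1,2).round(1).tolist())
np.save("q.npy",q)
for n,p in dict(sel=(60,0,283),hinge=(-53,-32,259),tab=(-53,-32-30*np.sin(.5),259+30*np.cos(.5)),tabend=(-53,-32+30*np.sin(.8),259+30*np.cos(.8)),
 grip=(-175*np.cos(.35),-62,215+175*np.sin(.35)),gripd=(-175*np.cos(.4),-62,215-175*np.sin(.4))).items(): print(n,P2W(q,p).round(1))
# tool yaw
from scipy.spatial.transform import Rotation as R
from rig import ctrl
s=ctrl.sense();w=s["ee_rot"];M=R.from_quat([w[1],w[2],w[3],w[0]]).as_matrix();print(M.round(3).tolist())
print("stripe tip angle candidates world", [q[2]+.9-v for v in(0,.6,1.2)])
E
```

```text
[ 589.79185157 -129.13524827  -18.71704995] [[-0.4, 1.3], [3.0, 0.2], [8.3, -1.0], [0.2, -1.3], [-1.1, -0.1], [-1.3, -0.6], [0.0, 1.1], [3.1, 1.4], [-0.0, 9.6]]
sel [ 649.3 -121.2  283. ]
hinge [ 541.5 -167.9  259. ]
tab [ 543.4 -182.1  285.3]
tabend [ 538.6 -146.5  279.9]
grip [ 435.  -212.3  275. ]
gripd [ 438.2 -211.9  146.9]
[[0.952, 0.305, -0.0], [0.305, -0.952, 0.001], [0.0, -0.001, -1.0]]
stripe tip angle candidates world [np.float64(-17.817049954910992), np.float64(-18.417049954910993), np.float64(-19.01704995491099)]
```

```bash
python3 - <<'E'
from h import *
d=pickle.load(open("d0.pkl","rb"))
T=lambda u,v:(360+u/3,150+v/3);S=lambda u,v:(320+(u-420)/4,140+v/4)
L=[("top",T(185,122),(60,0,252)),("top",T(291,330),(-75,-45,250)),("top",T(240,40),(110,-45,250)),
("top",T(385,562),(-217,-62,294)),("top",T(337,387),(-112,-62,256)),("side",S(559,106),(60,0,252)),("side",S(752,140),(-75,-45,250))]
f=lambda q:np.concatenate([proj(d[n],P2W(q,p))-uv for n,uv,p in L])
r=least_squares(f,[590,-130,0.13],loss="soft_l1");q=r.x;print(q,f(q).reshape(-1,2).round(1).tolist())
np.save("q.npy",q)
for n,p in dict(sel=(60,0,283),hinge=(-53,-32,259),grip=(-175*np.cos(.35),-62,215+175*np.sin(.35)),gripd=(-175*np.cos(.4),-62,215-175*np.sin(.4))).items(): print(n,P2W(q,p).round(1))
E
python3 -m handwheel '[[[-1,0,0,1,0],[-1,0,0,1,0],[-1,0.7,0.54,0,0],[-1,0.7,0.54,0,0],[-1,0.7,0.54,0,0],[-1,0.7,0.54,0,0],[-1,0.7,0.54,0,0],[-1,0.7,0.54,0,0],[-1,0.7,0.54,0,0],[-1,0.7,0.54,0,0]]]' 40
```

```text
[ 5.89746687e+02 -1.29729882e+02  1.36361482e-01] [[-0.2, 1.3], [1.1, -0.1], [0.3, -1.3], [-0.3, -0.3], [-0.8, -0.8], [0.1, 1.5], [3.2, 1.3]]
sel [ 649.2 -121.6  283. ]
hinge [ 541.6 -168.6  259. ]
grip [ 435.3 -213.5  275. ]
gripd [ 438.5 -213.1  146.9]
time_s: 1.1
eef_pos: [441.2, -282.5, 331.1]
ee_rot: [-0.0, 0.988, 0.154, -0.0]
force: [0.3, -0.3, 0.3]
grip_width: 0.997
grip_force: 0.0
```

```bash
python3 -m handwheel '[[[-1,0.69,0.535,0,0.15],[-1,0.69,0.535,0,0.15],[-1,0.69,0.535,0,0.15],[-1,0.69,0.535,0,0.15],[-1,0.69,0.535,0,0.15],[-1,0.69,0.535,0,0.15],[-1,0,0,0,0]]]' 40
python3 - <<'E'
from rig import optics
from h import *
import cv2
c=optics.capture("wrist");q=np.load("q.npy");im=c["img"].copy()
for p in[(60,0,295),(60,0,253)]+[(60+35*np.cos(.9-v),35*np.sin(.9-v),253) for v in(0,.6,1.2,1.8)]+[(60+25*np.cos(.3),25*np.sin(.3),295),(110,-45,250),(110,45,250)]:
    u=proj(c,P2W(q,p));print(p,u.round());cv2.circle(im,tuple(int(x) for x in u.round()),3,(255,0,255),1)
cv2.imwrite("pics/w1.png",im)
E
```

```text
time_s: 1.8
eef_pos: [649.6, -119.9, 328.6]
ee_rot: [-0.001, 0.976, 0.219, -0.001]
force: [-0.6, -0.8, 0.2]
grip_width: 1.003
grip_force: 0.0
(60, 0, 295) [323. 282.]
(60, 0, 253) [323. 253.]
(np.float64(81.75634888947326), np.float64(27.41644183696192), 253) [287. 202.]
(np.float64(93.43677711939621), np.float64(10.343207233146886), 253) [323. 191.]
(np.float64(93.43677711939621), np.float64(-10.343207233146883), 253) [360. 203.]
(np.float64(81.75634888947326), np.float64(-27.41644183696192), 253) [382. 232.]
(np.float64(83.88341222814014), np.float64(7.388005166533489), 295) [324. 230.]
(110, -45, 250) [429. 192.]
(110, 45, 250) [270. 141.]
```

View pics/w1.png

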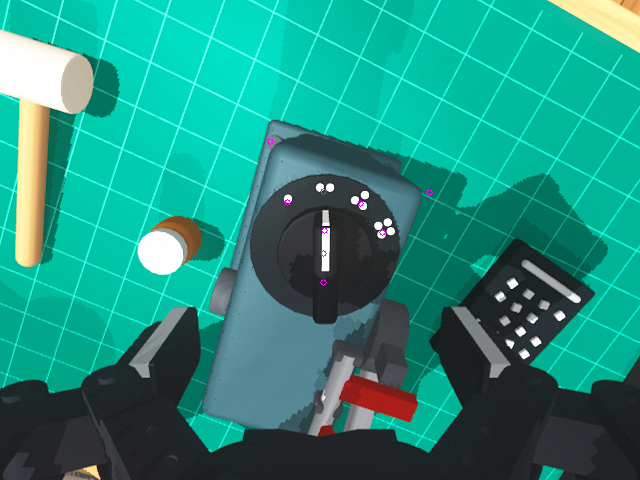

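```bash
python3 -m handwheel '[[[-1,0.01,-0.03,-0.5,0],[-1,0,0,-0.4,0],[-1,0,0,-0.25,0],[-0.2,0,0,0,0],[0.3,0,0,0,0],[1,0,0,0,0],[1,0,0,0,0],[1,0,0,0,0],[1,0,0,0,0],[1,0,0,0,0]]]' 40
```

```text
time_s: 2.85
eef_pos: [647.2, -124.2, 274.6]
ee_rot: [-0.001, 0.976, 0.216, -0.0]
force: [-4.0, 2.8, 3.6]
grip_width: 0.13
grip_force: 40.7
```

```bash
python3 -m handwheel '[[[1,0,0,0,-0.6],[1,0,0,0,-0.6],[1,0,0,0,-0.6],[1,0,0,0,-0.6],[1,0,0,0,-0.6],[1,0,0,0,-0.6],[1,0,0,0,-0.6],[1,0,0,0,-0.1],[1,0,0,0,0],[1,0,0,0,0]]]' 40
```

```text
time_s: 3.85
eef_pos: [646.8, -121.5, 274.6]
ee_rot: [-0.003, 0.997, -0.081, -0.001]
force: [-7.3, 15.4, 5.6]
grip_width: 0.125
grip_force: 41.0
```

```bash
python3 -m handwheel '[[[0.3,0,0,0,0],[-0.5,0,0,0,0],[-1,0,0,0,0],[-1,0,0,0,0],[-1,0,0,0,0],[-1,0,0,0.5,0],[-1,0,0,0.5,0],[-1,0,0,0.5,0],[-1,0,0,0,0]]]' 40
python3 - <<'E'
from rig import optics
from h import *
import cv2
c=optics.capture("wrist");q=np.load("q.npy");im=c["img"].copy()
for p in[(60+25*np.cos(.3),-25*np.sin(.3),295),(60-25*np.cos(.3),25*np.sin(.3),295),(60,0,295),(-53,-32,259),(-53,-52,296)]:
    u=proj(c,P2W(q,p));print(u.round());cv2.circle(im,tuple(int(x) for x in u.round()),3,(255,0,255),1)
cv2.imwrite("pics/w2.png",im)
E
```

```text
time_s: 4.75
eef_pos: [648.1, -125.3, 352.5]
ee_rot: [0.001, 0.997, -0.082, 0.003]
force: [-0.4, 0.4, 0.9]
grip_width: 1.0
grip_force: 0.0
[312. 215.]
[312. 306.]
[312. 262.]
[409. 383.]
[456. 413.]
```

View pics/w2.png

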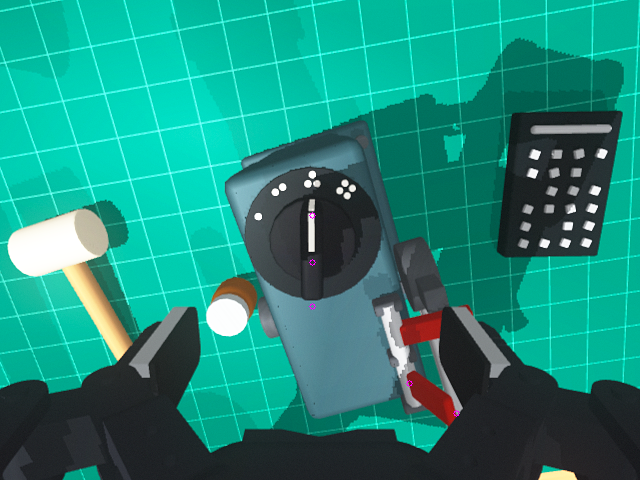

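```bash
python3 -m handwheel '[[[1,-0.5,-0.48,0,0.54],[1,-0.5,-0.48,0,0.54],[1,-0.5,-0.48,0,0.54],[1,-0.49,-0.48,0,0.53],[1,0,0,0,0],[1,0,0,-0.5,0],[1,0,0,-0.5,0],[1,0,0,-0.47,0],[1,0,0,0,0]]]' 40
```

```text
time_s: 5.7
eef_pos: [547.1, -219.9, 271.2]
ee_rot: [-0.002, 0.998, 0.068, -0.003]
force: [-0.4, 0.3, -0.1]
grip_width: 0.001
grip_force: 0.0
```

```bash
python3 -m handwheel '[[[1,0,0,0.12,0],[1,-0.03,0.2,0,0],[1,-0.03,0.2,0,0],[1,-0.03,0.2,0,0],[1,-0.02,0.2,0,0],[1,-0.02,0.16,0,0],[1,0,0,0,0]]]'
python3 -m handwheel '[[[1,-0.02,0.14,0,0],[1,-0.02,0.14,0,0],[1,0,0,0,0]]]'
python3 - <<'E'
from rig import optics
import cv2,numpy as np
c=optics.capture("top")["img"];s=optics.capture("side")["img"]
a=cv2.resize(c[160:310,380:510],None,fx=4,fy=4)[:600,:400];b=cv2.resize(s[130:230,340:440],None,fx=4,fy=4)
o=np.zeros((600,800,3),np.uint8);o[:,:400]=a;o[:400,400:]=b;cv2.imwrite("pics/t3.png",o)
E
```

```text
time_s: 6.4
eef_pos: [541.5, -171.7, 281.3]
ee_rot: [-0.0, 0.998, 0.068, -0.0]
force: [0.4, -0.4, -0.3]
grip_width: -0.002
grip_force: 0.0
time_s: 6.7
eef_pos: [539.5, -158.2, 281.4]
ee_rot: [-0.0, 0.998, 0.068, -0.0]
force: [0.6, -0.7, 0.4]
grip_width: -0.003
grip_force: 0.0
```

View pics/t3.png

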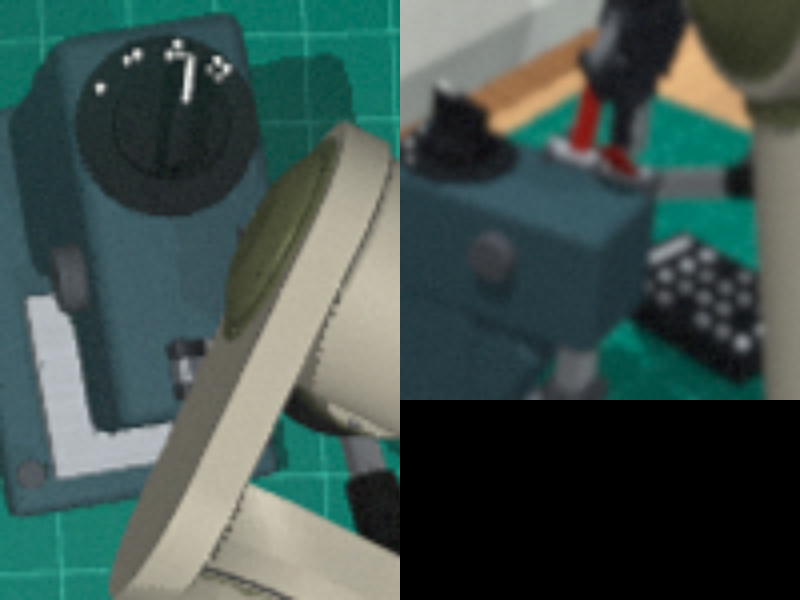

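```bash
python3 -m handwheel '[[[1,-0.01,0.08,0,0],[1,-0.01,0.08,0,0],[1,0,0,0,0]]]'
python3 -m handwheel '[[[1,-0.01,0.08,0,0],[1,0,0,0,0]]]'
```

```text
time_s: 7.1
eef_pos: [539.2, -154.6, 282.5]
ee_rot: [0.005, 0.998, 0.066, 0.002]
force: [2.4, -17.4, 2.8]
grip_width: -0.003
grip_force: 6.9
time_s: 7.3
eef_pos: [539.1, -152.6, 283.4]
ee_rot: [0.007, 0.998, 0.066, 0.003]
force: [3.4, -26.7, 5.5]
grip_width: 0.004
grip_force: 11.0
```

```bash
python3 -m handwheel '[[[1,0.05,-0.4,0,0],[1,0.05,-0.4,0,0],[1,0.03,-0.2,0,0],[1,0,0,0.7,0],[1,0,0,0.7,0],[-1,-0.55,-0.05,0,0],[-1,-0.55,-0.05,0,0],[-1,-0.55,-0.05,0,0],[-1,-0.55,-0.05,0,0],[-1,0,0,0,0]]]'
python3 - <<'E'
from rig import optics
from h import *
import cv2
c=optics.capture("wrist");q=np.load("q.npy");im=c["img"].copy()
for l in(119,175,231):
    u=proj(c,P2W(q,(-l*np.cos(.35),-62,215+l*np.sin(.35))));print(u.round());cv2.circle(im,tuple(int(x) for x in u.round()),3,(255,0,255),1)
for p in[(-53,-32+42*np.sin(.8),259+42*np.cos(.8)),(-53,-32,259)]:
    u=proj(c,P2W(q,p));print(u.round());cv2.circle(im,tuple(int(x) for x in u.round()),3,(255,0,255),1)
cv2.imwrite("pics/w4.png",im)
E
```

```text
time_s: 8.3
eef_pos: [432.8, -207.2, 351.7]
ee_rot: [-0.0, 0.998, 0.067, 0.0]
force: [0.4, -0.1, 0.5]
grip_width: 0.842
grip_force: 0.0
[331. 150.]
[331. 248.]
[332. 349.]
[202.  24.]
[275.  36.]
```

View pics/w4.png

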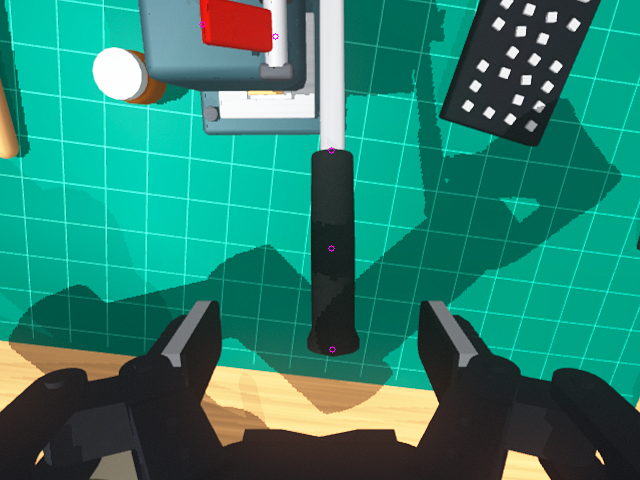

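```bash
python3 -m handwheel '[[[-1,0.05,-0.13,0,0],[-1,0,0,-0.7,0],[-1,0,0,-0.7,0],[-1,0,0,-0.5,0],[-1,0,0,0,0],[1,0,0,0,0],[1,0,0,0,0],[1,0,0,0,0],[1,0,0,0,0],[1,0,0,0,0]]]' 60
```

```text
time_s: 9.35
eef_pos: [437.3, -213.9, 257.2]
ee_rot: [0.001, 0.998, 0.068, 0.001]
force: [0.0, -1.1, 3.5]
grip_width: 0.278
grip_force: 58.5
```

```bash
python3 -m handwheel '[[[1,-0.06,-0.01,-0.16,0],[1,-0.05,0,-0.17,0],[1,-0.04,-0.01,-0.17,0],[1,-0.03,0,-0.17,0],[1,-0.02,0,-0.17,0],[1,-0.01,0,-0.18,0],[1,0,0,-0.17,0],[1,0,0,-0.18,0],[1,0,0,0,0]]]' 60
python3 -m handwheel '[[[1,0.02,0,-0.17,0],[1,0.02,0,-0.18,0],[1,0.03,0,-0.17,0],[1,0.04,0.01,-0.17,0],[1,0.05,0,-0.17,0],[1,0.05,0.01,-0.16,0],[1,0,0,0,0]]]' 60
```

```text
time_s: 10.25
eef_pos: [426.7, -215.4, 188.4]
ee_rot: [0.001, 0.998, 0.068, 0.001]
force: [-4.9, -1.8, 9.5]
grip_width: 0.271
grip_force: 59.8
time_s: 10.95
eef_pos: [437.6, -214.0, 137.5]
ee_rot: [0.001, 0.998, 0.068, 0.001]
force: [-4.8, 0.2, 11.5]
grip_width: 0.274
grip_force: 64.9
```

```bash
python3 -m handwheel '[[[1,0.03,0.01,-0.08,0],[1,0.03,0,-0.08,0],[1,0.02,0,-0.06,0],[1,0,0,0,0]]]' 60
python3 -m handwheel '[[[1,0.02,0,-0.06,0],[1,0,0,0,0],[1,0,0,0,0]]]' 60
```

```text
time_s: 11.35
eef_pos: [441.7, -213.5, 127.1]
ee_rot: [0.001, 0.998, 0.067, 0.001]
force: [-3.5, 1.1, 12.2]
grip_width: 0.272
grip_force: 66.6
time_s: 11.65
eef_pos: [442.8, -213.4, 124.5]
ee_rot: [0.001, 0.998, 0.068, 0.001]
force: [-3.6, 2.6, 13.1]
grip_width: 0.273
grip_force: 67.1
```

```bash
python3 -m handwheel '[[[1,0.02,0,-0.05,0],[1,0,0,0,0]]]' 60
python3 -m handwheel '[[[1,0.02,0,-0.05,0],[1,0,0,0,0]]]' 60
python3 - <<'E'
from rig import optics
from h import *
import cv2
c=optics.capture("wrist");q=np.load("q.npy");im=c["img"].copy()
for a in (.4,.5):
  for l in(119,231):
    u=proj(c,P2W(q,(-l*np.cos(a),-62,215-l*np.sin(a))));print(a,l,u.round());cv2.circle(im,tuple(int(x) for x in u.round()),3,(255,0,255),1)
cv2.imwrite("pics/w5.png",im)
cv2.imwrite("pics/s5.png",cv2.resize(optics.capture("side")["img"][120:270,320:520],None,fx=4,fy=4))
E
```

```text
time_s: 11.85
eef_pos: [443.8, -213.4, 122.3]
ee_rot: [0.001, 0.998, 0.068, 0.001]
force: [-5.6, 2.9, 18.2]
grip_width: 0.276
grip_force: 68.0
time_s: 12.05
eef_pos: [444.6, -213.3, 120.4]
ee_rot: [0.001, 0.998, 0.068, 0.001]
force: [-8.6, 4.7, 25.8]
grip_width: 0.275
grip_force: 69.3
0.4 119 [317. 231.]
0.4 231 [317. 444.]
0.5 119 [317. 201.]
0.5 231 [317. 391.]
```

View pics/w5.png

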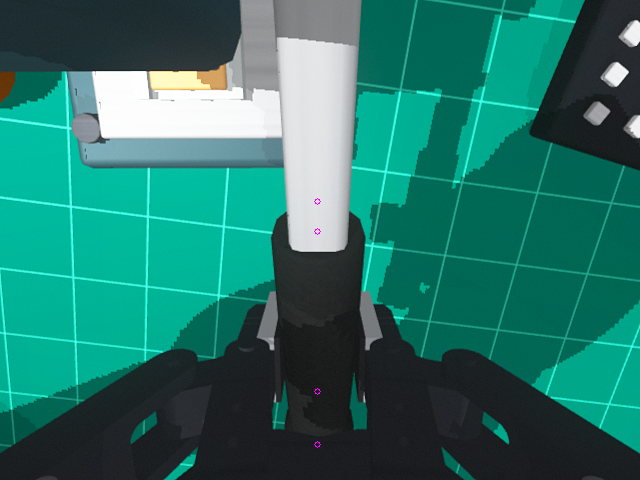

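View pics/s5.png

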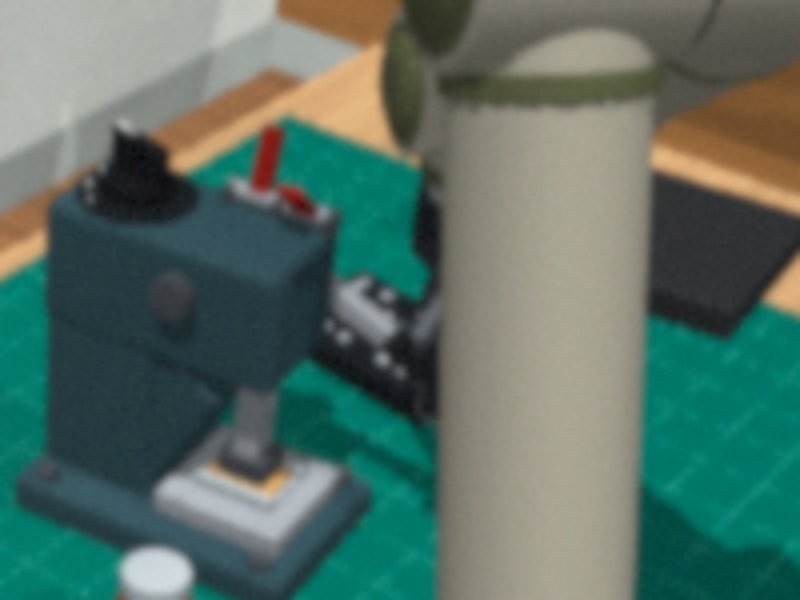

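```bash
python3 -m handwheel '[[[1,0.01,0,-0.03,0],[1,0,0,0,0],[1,0,0,0,0],[1,0,0,0,0],[1,0,0,0,0],[1,0,0,0,0],[1,0,0,0,0],[1,0,0,0,0],[1,0,0,0,0],[1,0,0,0,0]]]' 60
for i in 1 2; do python3 -m handwheel '[[[1,0,0,0,0],[1,0,0,0,0],[1,0,0,0,0],[1,0,0,0,0],[1,0,0,0,0],[1,0,0,0,0],[1,0,0,0,0],[1,0,0,0,0],[1,0,0,0,0],[1,0,0,0,0]]]' 60; done
```

```text
time_s: 13.15
eef_pos: [445.1, -213.4, 119.5]
ee_rot: [0.001, 0.998, 0.068, 0.001]
force: [-11.7, 6.0, 30.6]
grip_width: 0.273
grip_force: 70.1
time_s: 14.15
eef_pos: [445.1, -213.4, 119.5]
ee_rot: [0.001, 0.998, 0.068, 0.001]
force: [-12.0, 6.7, 30.7]
grip_width: 0.274
grip_force: 70.1
time_s: 15.15
eef_pos: [445.1, -213.4, 119.5]
ee_rot: [0.001, 0.998, 0.068, 0.001]
force: [-11.5, 6.5, 31.2]
grip_width: 0.274
grip_force: 70.1
```

Steady on the stop, holding; handing in.

```bash
python3 -c "
from rig import ctrl
print(ctrl.finish_job())"
```

```text
the job is handed in; nothing more can be done
None
```

I turned the selector to three dots, flipped the safety catch fully over, pulled the lever down to its stop, held it there for about 3 s and handed the job in at about 15 s with the lever still held at about 31 N; the mallet, stamp tray and rivet jar were not touched.

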